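# Draw out the telescoping decanter brush and hold it ready

### The job

The decanter is too deep for its brush, which lies closed in its rest by the sink. Press in the button on the side of the brush's handle and draw the handle out, past the first stop, to the second stop at full length, then let the button spring back out so that the handle locks there. Now grip the brush clear of the button, lift it out of the rest and finish while holding it steady in the air, both ends more than a hand's breadth (10 cm) above the worktop; do not push the decanter or the glasses about.

Things in the scene. Friction and masses are not known exactly. Their poses are not given: they have to be found in the camera images.
- brush: telescoping decanter brush, 0.17 kg with handle and button, lying level in its rest, axis 55 mm above the worktop. Origin on the axis of its 12 mm steel tube, at the front of the black guard disc (36 mm wide, 4 mm thick). x runs along the tube from head to handle, z up; -y is the button's side, nearer the robot. Drawn out it is 429 mm long and balances about 135 mm from the origin along +x
- brush_tip (a point): front end of the white bristle head (41 mm across, 84 mm long), on the axis, 122 mm ahead of the brush's origin (x -122 mm)
- handle (a joint): how far the handle is drawn out along brush +x, m: 0 closed, 0.050 first stop, 0.100 second stop and end of travel; 1.5 N of friction. With the button out, a pin locks it at each stop; let go between stops, the pin snaps in at the next. Handle: wooden bar 167 mm long, 28 mm wide, 22 mm tall with a keel 10 mm wide, 6 mm deep below; closed it lies at brush x +40 to +207 mm
- button (a joint): how far the button is pressed in, m: 0 fully out (locked when at a stop), 0.0045 fully in; the pin is free from about 0.003. Sprung out with 2.4 N, 6 N when fully in; returns by itself. Two fingers closing across the handle over the button press it and grip the handle at once
- button_face (a point): centre of the outer face of the round steel button, 15 mm across, 5 mm proud of the handle's -y side (19 mm from the axis, level with it). It moves with the handle: brush x +85 mm closed, +185 mm at the second stop
- handle_butt (a point): rear end of the handle, on the axis, 122 mm behind the button along brush +x. Between 25 and 105 mm behind the button the handle's flat sides can be gripped without touching the button. After the pull the guard disc leans on the fork: ease the brush a few mm towards its head before lifting
- rest: brush rest fixed to the worktop: white stone foot 225 x 74 x 9 mm. Origin at worktop level below the brush's origin, axes as the brush's. A brass fork behind the guard disc (x +5 to +13, 40 wide, 70 mm tall, slot 18 mm wide, open at the top) carries the tube and holds the disc against a pull along +x. A saddle (x 150 to 160, 22 wide, 44 mm tall) carries the keel. The brush lifts straight up
- decanter: conical glass decanter, 120 mm across, 253 mm tall, standing behind the brush; origin under its centre; leave it alone
- glass_a: faceted tumbler, 70 mm across, 87 mm tall, standing behind and to the right; origin under its centre; leave it alone
- glass_b: a like tumbler, standing behind the handle; origin under its centre; leave it alone

How it is judged (in metres and radians):
On the way, in this order (a step that is already met when the one before it is completed fails the run):
1. the button is pressed in while the handle is still closed (value of joint button above 0.003 m and value of joint handle below 0.02 m), for 0.05 s.
2. the handle has been drawn to the second stop and the button has sprung back out (value of joint handle above 0.096 m and value of joint button below 0.0015 m), for 0.2 s.
At the end, for the whole second after the job is handed in: Handle drawn out over 96 mm and locked (button within 1.5 mm of fully out); brush held still (under 30 mm/s) by the fingers (over 1 N), off the rest, bristle tip and handle end both over 100 mm above the worktop; decanter and tumblers within 20 mm of where they stood (all of step 2 and height (world z) of each of brush_tip, handle_butt above 0.1 m and contact force between the fingers and brush above 1 N and contact force between rest and brush below 0.05 N and linear speed of brush below 0.03 m/s and distance of each of decanter, glass_a, glass_b from where it was at the start of the episode below 0.02 m); the arm keeps its last pose, push and grip.
It fails at once if the decanter or a tumbler is knocked over or pushed away (distance of any of decanter, glass_a, glass_b from where it was at the start of the episode above 0.03 m or angle between any of decanter, glass_a, glass_b's own z axis and vertical above 0.4 rad).
It also fails if it takes over 45 s, if anything falls off the work surface, if the arm or the gripper's body presses on something with over 40 N, if the wrist force passes 120 N, or if a joint passes its speed limit or range.

### The arm

A 6-joint arm with a two-finger parallel gripper is mounted at the origin on a cart in front of the work surface, level with it; the furniture and walls round the work are solid. World frame = base frame: x ahead of the robot, y to its left, z up, the work surface at z = 0. Lengths are in mm, angles in rad, forces in N, time in s.
With the tool pointing down it reaches from about 300 to 775 mm from the base axis. Payload 14.6 kg.
Tool frame: the origin (TCP) lies midway between the tips of the shut fingers; the grasp point (between the pads) lies grasp_offset behind it (grasp_offset is the distance from the TCP to the grasp point, in mm); z points along the fingers, y is the line along which they close (so a half turn about z gives the same grasp; the last joint's range is limited). The gripper opens to 94 mm and grips with 3 to 60 N. Pads are 16 mm wide; open, the fingers measure 119 mm over their backs; the gripper's body (75 mm by 177 mm) begins 78 mm behind the grasp point.
Start: joints at [-1.226, 0.3, 1.521, -0, 1.321, -0.067], TCP at [220.135, -504.014, 205.446] pointing down, gripper open.
Joint ranges: [-3.03, 3.03], [-0.79, 2.21], [0.23, 2.52], [-1.04, 4.18], [0, 3.07], [-2.55, 2.55]. Speed limits (rad/s): [2.22, 2.22, 2.57, 3.14, 3.14, 3.14].

### API

Orientations are given as [roll, pitch, yaw] about the fixed x, y, z axes, in that order (R = Rz(yaw) Ry(pitch) Rx(roll)).
In Python, from cell import * gives the robot as it stands. The module is installed in compiled form; this text tells all that it offers.
- The arm moves only by the shell command python3 -m jog 'ROWS' [FORCE]. ROWS is JSON, a list of rows, each a list of 3 entries, a list of its own where there are three numbers: the finger opening in mm, from 0 to 94, then the shift along the tool's x, y, z in units of 50 mm (1.0 is 50 mm), then the turn about the tool's z in units of 180 degrees (1.0 is 180 degrees). In form: [[fingers, [dx, dy, dz], twist], ...]. A call has 1 to 20 rows; each row shifts and turns the commanded pose from where the row before left it, along the tool's axes as they then stand; what a row does not reach is not made up. A row lasts 1/10 s, in which the tool goes at most 50 mm and 8.59 degrees, less where a joint would pass 70% of its speed; a pose out of reach is approached as far as the arm can. A call with a number of a shift or a turn outside -1 to 1 is refused whole. A call with a gripper value outside its range is refused whole. The fingers move at their own pace and stop on an object; FORCE is the grip in N (left out, the last holds). Time passes only in rows, so rows that do not move let the fingers close. It gives the time, the measured TCP pose, the force, the opening and the grip force at its end, in the units of the state.
- read_state(): the state, without advancing time (a new reading comes with each control period).
- camera(name): name is "scene" or "top" or "wrist"; returns the picture (480x640x3 uint8, red, green, blue); there is no depth.
- calibration(name): a dict with "mtx" (3x3 intrinsics, pixels), "cam_to_world" (4x4, takes a point from camera to world coordinates); the wrist camera has in their place "hand_eye" (4x4, takes a point from camera to tool coordinates, whose origin is the TCP and whose axes are the flange's). Camera axes: x right, y down, z forward; pixel columns grow to the right and rows downward; lengths in mm; the calibration is good to about 2 mm. The wrist camera is an equidistant fisheye: a pixel r from the principal point sees the ray r / f radians off the axis. A picture is of the moment at which its call begins: read the wrist's pose just before it. calibration takes no time and is no camera call.
- sign_off(): hands the job in; it is judged then, once.
Trained networks look in the newest picture that a camera, given by its name, has taken for a name from the list of things; names that differ only in an ending like _2 or _b are one class to them, and where a whole thing is asked for, a point or a joint stands for the part that bears it (a point fixed in the world has none). Each returns a list of dicts, best first, with "conf" (0 to 1); they miss things now and then, are a little off and sometimes report something else, mostly with a low value. They report only what shows in the picture. A call takes as long as a camera call.
- regions_of(camera, query): "pixels" (480x640 bool, what is visible of it) and "rect" ([centre column, centre row, width, height] in pixels, round what is visible of it).
The state is a dict: "clock": time; "joints": joint angles; "qd": joint speeds; "effort": joint torques, N m; "eef_pos": TCP position; "eef_rot": TCP orientation; "wrist_force": force on the tool from outside, world axes, zero at the start; "moment": the same for the moment, N m; "finger_gap": finger opening in mm; "finger_force": force on a finger pad.
Only numpy, scipy, OpenCV 4.12 (cv2) and the standard library are available. Lean on these libraries where they do the work, as an engineer would, in place of code of your own. Each camera call takes 0.05 s, during which the arm holds its last target. There are 200 camera calls.

## Working session

There is one attempt and no reset: what is moved stays moved. The work goes in short steps, Python scripts to look and compute and a shell command to move; the robot and the scene stay as the last step left them, time stands still between calls to the robot, and variables do not carry over. Pictures are saved under pics/ and viewed, at most 10 in all, crops included, and the job is handed in when it is done.

```bash
mkdir -p pics; python3 - <<'E'
from cell import *
import cv2,numpy as np
np.set_printoptions(precision=3,suppress=True)
s=read_state();print(s['eef_pos'],s['eef_rot'],s['finger_gap'],s['clock'])
for c in ['top','scene']:
    im=camera(c);cv2.imwrite(f'pics/{c}0.png',im[:,:,::-1])
    k=calibration(c);print(c,k['mtx'],k['cam_to_world'])
    for q in ['button_face','handle','brush','brush_tip','rest','decanter','glass_a']:
        for r in regions_of(c,q)[:2]: print(c,q,round(r['conf'],2),np.round(r['rect'],1))
k=calibration('wrist');print(k)
E
```

```text
[ 220.043 -503.796  204.904] [-3.14  -0.     0.412] 93.9270253925981 0.0
top [[600.694   0.    322.072]
 [  0.    600.694 239.271]
 [  0.      0.      1.   ]] [[  -0.023   -0.979    0.203  391.757]
 [  -1.       0.022   -0.01   -52.859]
 [   0.005   -0.203   -0.979 1345.887]
 [   0.       0.       0.       1.   ]]
top handle 0.77 [301.1 294.6  76.1  22.5]
top brush 0.58 [264.  289.4 150.7  37.4]
top brush_tip 0.55 [262.2 289.6 150.8  38.4]
top brush_tip 0.38 [269.  182.9  52.   65.8]
top rest 0.67 [274.9 294.5 105.2  45.4]
top decanter 0.65 [270.6 181.7  52.3  66.8]
top glass_a 0.88 [477.6 221.9  38.1  34. ]
top glass_a 0.83 [349.1 203.4  33.9  31.4]
scene [[503.41    0.    320.558]
 [  0.    503.41  237.383]
 [  0.      0.      1.   ]] [[ -0.888  -0.24    0.391 232.14 ]
 [ -0.459   0.48   -0.747 679.385]
 [ -0.008  -0.843  -0.537 597.515]
 [  0.      0.      0.      1.   ]]
scene button_face 0.36 [340.  278.9   9.2   7.4]
scene button_face 0.36 [285.4 217.4  27.4  46.4]
scene handle 0.66 [348.4 267.7  57.4  56. ]
scene brush 0.56 [312.6 294.1 132.6 107.9]
scene brush_tip 0.9 [311.4 295.1 131.1 104.8]
scene rest 0.62 [329.  307.5  94.3  83.3]
scene decanter 0.82 [218.6 224.4  61.9 140.8]
scene glass_a 0.78 [283.9 216.4  30.   45.7]
scene glass_a 0.76 [358.6 173.9  25.9  43.2]
{'mtx': array([[371.648,   0.   , 324.277],
       [  0.   , 371.648, 244.348],
       [  0.   ,   0.   ,   1.   ]]), 'hand_eye': array([[  -0.001,   -0.974,   -0.226,   64.239],
       [   1.   ,   -0.001,   -0.   ,    0.418],
       [  -0.   ,   -0.226,    0.974, -178.867],
       [   0.   ,    0.   ,    0.   ,    1.   ]])}
```

View pics/top0.png

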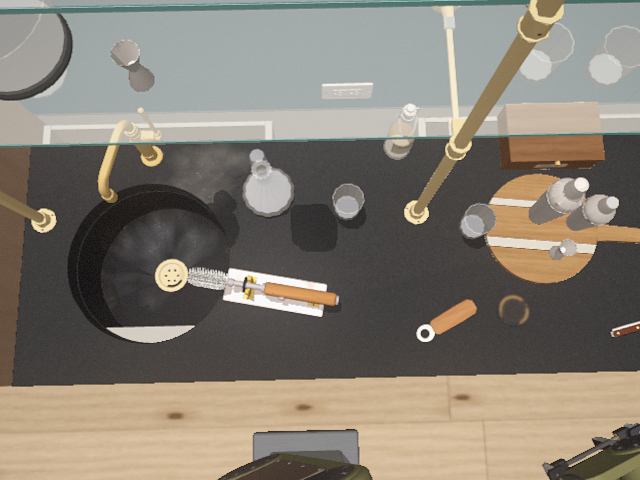

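View pics/scene0.png

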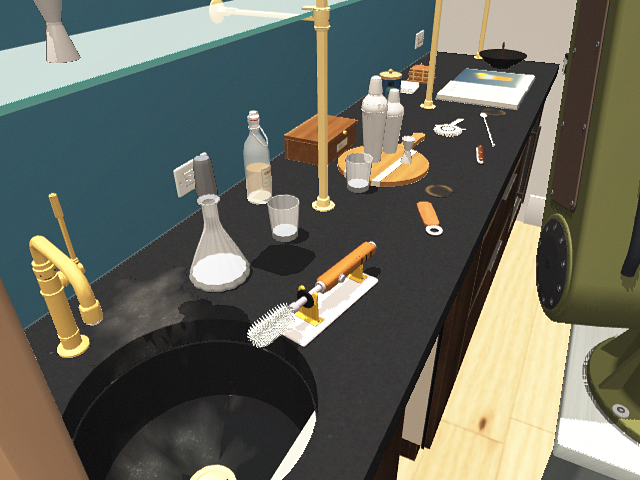

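The top view shows the brush lying left to right: bristles at (205,278), guard and fork near (250,288), handle (265–338, 288–300). The decanter is at (268,190) and the nearer tumbler at (348,203). The scene view confirms the button on the robot's side at (340,279).

```bash
cat > h.py <<'E'
from cell import *
import cv2,numpy as np
from scipy.spatial.transform import Rotation as R
np.set_printoptions(precision=3,suppress=True)
def toworld(c,uv,z,st=None):
    k=calibration(c);m=k['mtx'];uv=np.atleast_2d(uv).astype(float)
    p=(uv-m[:2,2])/m[0,0]
    if c=='wrist':
        r=np.linalg.norm(p,axis=1,keepdims=True)+1e-9
        d=np.hstack([p/r*np.sin(r),np.cos(r)])
        T=np.eye(4);T[:3,:3]=R.from_euler('xyz',st['eef_rot']).as_matrix();T[:3,3]=st['eef_pos']
        T=T@k['hand_eye']
    else: d=np.hstack([p,np.ones((len(p),1))]);T=k['cam_to_world']
    d=d@T[:3,:3].T;o=T[:3,3]
    return o+d*((z-o[2])/d[:,2])[:,None]
def axis(c,mask,z,st=None):
    v,u=np.nonzero(mask);P=toworld(c,np.c_[u,v],z,st)[:,:2]
    r=cv2.minAreaRect(P.astype(np.float32));b=cv2.boxPoints(r)
    m=P.mean(0);w,V=np.linalg.eigh(np.cov((P-m).T));d=V[:,1];d=d*(-1 if d[1]>0 else 1)
    t=(P-m)@d
    return m,d,t.min(),t.max(),r
E
python3 - <<'E'
from h import *
import cell
print([ (n,getattr(cell,n)) for n in dir(cell) if 'off' in n.lower() and 'sign' not in n], read_state().keys())
im=camera('top')
for q,z in [('handle',60),('brush',55),('rest',9)]:
    r=regions_of('top',q)
    if r:
        m,d,a,b,rc=axis('top',r[0]['pixels'],z)
        print(q,r[0]['conf'],'mean',m,'dir',d,np.degrees(np.arctan2(d[1],d[0])),'ends',m+a*d,m+b*d,rc)
E
```

```text
[('grasp_offset', 18.8)] dict_keys(['clock', 'joints', 'qd', 'effort', 'eef_pos', 'eef_rot', 'wrist_force', 'moment', 'finger_force', 'finger_gap'])
handle 0.65 mean [540.559 -13.952] dir [-0.186 -0.983] -100.69980779360978 ends [555.727  66.325] [524.904 -96.8  ] ((538.1712036132812, -14.825141906738281), (166.0167694091797, 33.551490783691406), 79.19532775878906)
brush 0.85 mean [556.161  67.196] dir [-0.184 -0.983] -100.58281998426082 ends [585.774 225.694] [525.303 -97.967] ((556.85595703125, 63.66956329345703), (329.0430908203125, 40.1616325378418), 80.44873809814453)
rest 0.77 mean [551.267  51.863] dir [-0.201 -0.98 ] -101.61334195069603 ends [572.04  152.944] [526.497 -68.664] ((551.6314697265625, 41.927406311035156), (226.03964233398438, 77.24971008300781), 79.29132843017578)
```

```bash
python3 -m jog '[[80,[0.4,-0.27,0],0],[80,[0.73,-0.5,0],0],[80,[0.73,-0.5,0],0],[80,[0.73,-0.5,0],0],[80,[0.73,-0.5,0],0],[80,[0.73,-0.5,0],0],[80,[0.73,-0.5,0],0],[80,[0.73,-0.5,0],0],[80,[0.73,-0.5,0],0],[80,[0.73,-0.5,0],0],[80,[0.73,-0.5,0],0],[80,[0.73,-0.5,0],0],[80,[0.73,-0.5,0],0],[80,[0.73,-0.5,0],0],[80,[0.33,-0.23,0],0]]'
python3 -m jog '[[80,[0,0,0],0.044],[80,[0,0,0],0.044],[80,[0,0,0],0.044],[80,[0,0,0],0.044],[80,[0,0,0],0.044],[80,[0,0,0],0.044],[80,[0,0,0],0.044],[80,[0,0,0],0]]' 20
python3 - <<'E'
from h import *
s=read_state();print(s['eef_pos'],s['eef_rot'])
im=camera('wrist');cv2.imwrite('pics/w1.png',im[:,:,::-1])
for q,z in [('handle',60),('brush',55),('button_face',55),('rest',9)]:
    for r in regions_of('wrist',q)[:1]:
        m,d,a,b,rc=axis('wrist',r['pixels'],z,s)
        print(q,r['conf'],r['rect'],'mean',m,np.degrees(np.arctan2(d[1],d[0])),'ends',m+a*d,m+b*d,rc)
E
```

```text
clock: 2.5
eef_pos: [549.4, 24.2, 205.2]
eef_rot: [-3.141, -0.0, 0.414]
wrist_force: [-0.1, -0.4, 0.0]
finger_gap: 79.7
finger_force: 0.0
clock: 3.3
eef_pos: [548.3, 21.3, 205.5]
eef_rot: [-3.142, 0.0, -0.558]
wrist_force: [0.0, 0.2, 0.4]
finger_gap: 80.1
finger_force: 0.0
[548.319  21.27  205.462] [-3.142  0.    -0.558]
handle 0.65 [361.8, 217.8, 182.2, 84.8] mean [541.111 -14.231] -100.82538822555746 ends [556.748  67.539] [525.072 -98.109] ((538.9049072265625, -14.891876220703125), (168.64144897460938, 34.72024917602539), 78.99092102050781)
brush 0.97 [290.4, 245.9, 315.4, 132.8] mean [553.199  48.884] -101.57960031545615 ends [589.899 227.996] [523.207 -97.489] ((556.5596923828125, 65.22271728515625), (332.1305847167969, 41.258201599121094), 78.99697875976562)
button_face 0.52 [328.9, 250.1, 9.1, 4.7] mean [529.852  25.217] -96.28877042880436 ends [530.508  31.171] [529.294  20.155] ((529.7477416992188, 25.657562255859375), (11.07553482055664, 3.7735135555267334), 85.2510757446289)
rest 0.69 [309.1, 223.2, 216.0, 120.8] mean [561.338  40.826] -100.59929781366914 ends [581.529 148.718] [540.594 -70.031] ((552.044921875, 41.14909362792969), (222.42933654785156, 73.68755340576172), 78.94427490234375)
```

View pics/w1.png

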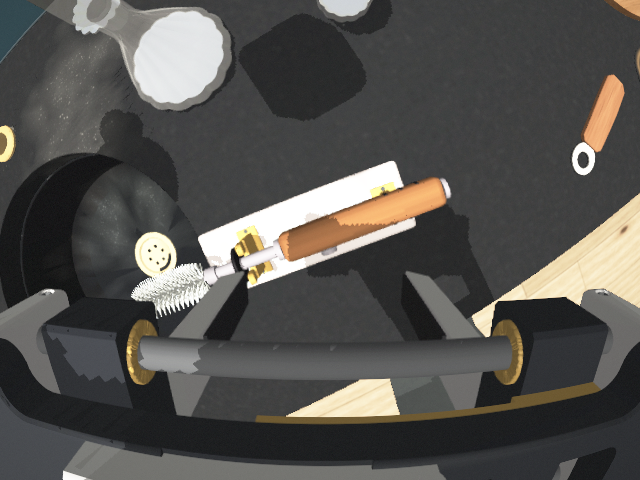

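The wrist view shows the brush with its button at (329,250) on the near side, handle from (285,245) to (450,190). I turned the wrong way, so I'll turn back and centre on it.

```bash
python3 -m jog '[[80,[0,0,0],-0.0475],[80,[0,0,0],-0.0475],[80,[0,0,0],-0.0475],[80,[0,0,0],-0.0475],[80,[0,0,0],-0.0475],[80,[0,0,0],-0.0475],[80,[0,0,0],-0.0475],[80,[0,0,0],-0.0475],[80,[0,0,0],-0.0475],[80,[0,0,0],-0.0475],[80,[0,0,0],-0.0475],[80,[0,0,0],-0.0475],[80,[0,0,0],-0.0475],[80,[0,0,0],0],[80,[0,0,0],0]]' 20
python3 - <<'E'
from h import *
s=read_state();print(s['eef_pos'],s['eef_rot'],s['clock'])
im=camera('wrist');cv2.imwrite('pics/w2.png',im[:,:,::-1])
for q,z in [('handle',60),('brush',55),('button_face',55),('rest',9)]:
    for r in regions_of('wrist',q)[:1]:
        m,d,a,b,rc=axis('wrist',r['pixels'],z,s)
        print(q,r['conf'],r['rect'],'mean',m,np.degrees(np.arctan2(d[1],d[0])),'ends',m+a*d,m+b*d,rc)
E
```

```text
clock: 5.05
eef_pos: [548.3, 21.2, 205.4]
eef_rot: [3.142, 0.0, 1.38]
wrist_force: [-0.2, 0.1, -0.5]
finger_gap: 80.3
finger_force: 0.0
[548.338  21.243 205.444] [3.142 0.    1.38 ] 5.05
handle 0.57 [323.2, 259.1, 43.4, 162.7] mean [541.776  -5.065] -100.87726795325335 ends [555.8    67.915] [526.266 -85.78 ] ((539.5048217773438, -8.725173950195312), (156.53492736816406, 33.827003479003906), 78.38900756835938)
brush 0.97 [322.9, 173.4, 44.9, 337.4] mean [558.073  78.734] -101.06831378296178 ends [587.331 228.3  ] [525.389 -88.345] ((555.6354370117188, 70.10430908203125), (322.7721862792969, 41.128562927246094), 78.51683044433594)
button_face 0.52 [303.6, 226.8, 4.0, 16.3] mean [531.124  26.769] -101.88164283580592 ends [532.589  33.736] [529.557  19.322] ((531.05029296875, 26.533946990966797), (14.715036392211914, 5.412219524383545), 78.56612396240234)
rest 0.82 [325.3, 198.9, 72.8, 208.1] mean [554.462  55.582] -100.57994211555715 ends [572.435 151.802] [531.766 -65.928] ((551.6151733398438, 43.00764465332031), (221.06056213378906, 74.02059936523438), 79.01616668701172)
```

View pics/w2.png

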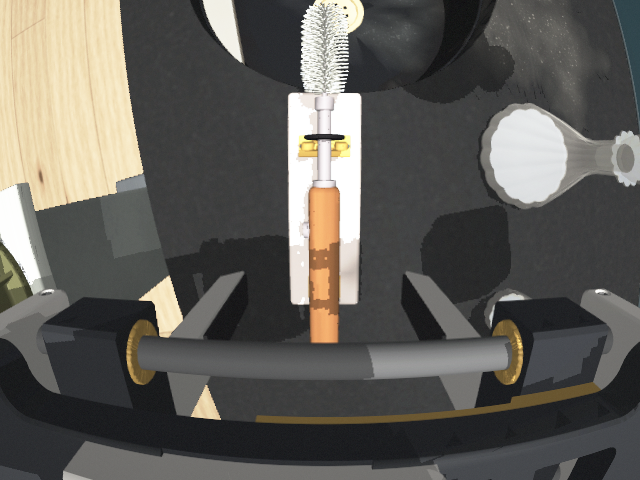

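The view shows the handle centred between the fingers (column 324), the button at (304,227) and the guard at (324,136). I'll go down over the button with a small correction.

```bash
python3 -m jog '[[80,[0.07,-0.016,0.4],0],[80,[0,0,0.7],0],[80,[0,0,0.7],0],[80,[0,0,0.7],0],[80,[0,0,0.5],0],[80,[0,0,0.28],0],[80,[0,0,0.1],0],[60,[0,0,0],0],[50,[0,0,0],0],[50,[0,0,0],0]]' 20
python3 - <<'E'
from h import *
s=read_state();print(s['eef_pos'],s['eef_rot'],s['clock'],s['wrist_force'])
im=camera('wrist');cv2.imwrite('pics/w3.png',im[:,:,::-1])
for q,z in [('handle',60),('button_face',55)]:
    for r in regions_of('wrist',q)[:1]:
        m,d,a,b,rc=axis('wrist',r['pixels'],z,s)
        print(q,r['conf'],r['rect'],'mean',m,np.degrees(np.arctan2(d[1],d[0])),'ends',m+a*d,m+b*d,rc)
E
```

```text
clock: 6.3
eef_pos: [548.8, 24.8, 37.6]
eef_rot: [3.14, -0.0, 1.384]
wrist_force: [0.3, 0.6, 0.6]
finger_gap: 59.6
finger_force: 0.0
[548.819  24.847  37.627] [ 3.14  -0.     1.384] 6.3 [0.274 0.569 0.613]
handle 0.92 [320.0, 309.3, 79.7, 207.0] mean [547.409  24.732] -100.91608671346943 ends [555.77   68.087] [535.144 -38.86 ] ((543.4476928710938, 15.001251220703125), (109.00341033935547, 33.35004806518555), 78.85767364501953)
button_face 0.77 [286.1, 301.6, 10.4, 30.7] mean [530.522  26.051] -102.72412719273949 ends [532.249  33.702] [528.745  18.183] ((530.2996826171875, 25.984535217285156), (15.902098655700684, 4.287637710571289), 77.4919204711914)
```

View pics/w3.png

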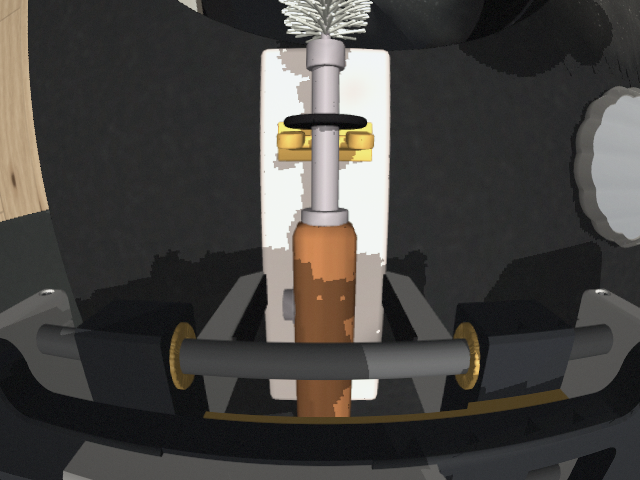

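The fingers straddle the handle at the button (287,304). The tool sits about 1.5 mm off in each direction. I'll correct that and close.

```bash
python3 -m jog '[[50,[-0.03,-0.03,0.02],0],[44,[0,0,0],0],[38,[0,0,0],0],[34,[0,0,0],0],[30,[0,0,0],0],[24,[0,0,0],0],[24,[0,0,0],0],[24,[0,0,0],0],[24,[0,0,0],0],[24,[0,0,0],0]]' 25
```

```text
clock: 7.45
eef_pos: [546.5, 23.7, 35.5]
eef_rot: [3.141, -0.0, 1.384]
wrist_force: [1.3, 0.0, 0.5]
finger_gap: 28.1
finger_force: 25.0
```

```bash
python3 -m jog '[[24,[-0.1,0,0],0],[24,[-0.2,0,0],0],[24,[-0.2,0,0],0],[24,[-0.2,0,0],0],[24,[-0.2,0,0],0],[24,[-0.2,0,0],0],[24,[-0.2,0,0],0],[24,[-0.2,0,0],0],[24,[-0.2,0,0],0],[24,[-0.15,0,0],0],[24,[-0.1,0,0],0],[24,[-0.04,0,0],0],[24,[-0.02,0,0],0],[24,[0,0,0],0],[24,[0,0,0],0]]' 25
```

```text
clock: 8.95
eef_pos: [527.6, -75.7, 35.6]
eef_rot: [3.142, 0.0, 1.384]
wrist_force: [-1.3, 0.9, 5.7]
finger_gap: 27.8
finger_force: 25.0
```

```bash
python3 -m jog '[[24,[-0.02,0,0],0],[24,[-0.02,0,0],0],[24,[0,0,0],0]]' 25; python3 -m jog '[[24,[-0.02,0,0],0],[24,[-0.02,0,0],0],[24,[0,0,0],0]]' 25
```

```text
clock: 9.25
eef_pos: [527.6, -76.2, 35.6]
eef_rot: [3.141, -0.002, 1.384]
wrist_force: [1.6, 12.5, 5.5]
finger_gap: 27.7
finger_force: 25.0
clock: 9.55
eef_pos: [527.5, -76.6, 35.6]
eef_rot: [3.141, -0.004, 1.384]
wrist_force: [4.9, 27.1, 5.4]
finger_gap: 28.1
finger_force: 25.0
```

```bash
python3 -m jog '[[24,[0.03,0,0],0],[24,[0.02,0,0],0],[30,[0,0,0],0],[36,[0,0,0],0],[46,[0,0,0],0],[50,[0,0,0],0],[50,[0,0,0],0],[50,[0,0,0],0]]' 25
python3 - <<'E'
from h import *
s=read_state();print(s['eef_pos'],s['eef_rot'],s['clock'],s['wrist_force'])
im=camera('wrist');cv2.imwrite('pics/w4.png',im[:,:,::-1])
for q,z in [('handle',60),('button_face',55)]:
    for r in regions_of('wrist',q)[:1]:
        m,d,a,b,rc=axis('wrist',r['pixels'],z,s)
        print(q,r['conf'],r['rect'],'mean',m,np.degrees(np.arctan2(d[1],d[0])),'ends',m+a*d,m+b*d,rc)
E
```

```text
clock: 10.35
eef_pos: [527.5, -76.7, 35.4]
eef_rot: [-3.142, 0.0, 1.384]
wrist_force: [0.4, 0.4, 0.4]
finger_gap: 49.7
finger_force: 0.0
[527.489 -76.74   35.401] [-3.142  0.     1.384] 10.35 [0.437 0.421 0.45 ]
handle 0.81 [323.6, 308.1, 76.5, 214.3] mean [528.577 -74.78 ] -100.45069996081456 ends [536.635 -31.091] [ 516.689 -139.23 ] ((524.9846801757812, -84.79874420166016), (109.94099426269531, 32.994956970214844), 79.31158447265625)
button_face 0.59 [291.7, 298.6, 6.4, 29.0] mean [512.064 -73.027] -103.31863083998257 ends [513.71  -66.072] [510.344 -80.291] ((512.1286010742188, -73.20841979980469), (14.580463409423828, 4.1366190910339355), 77.3885726928711)
```

View pics/w4.png

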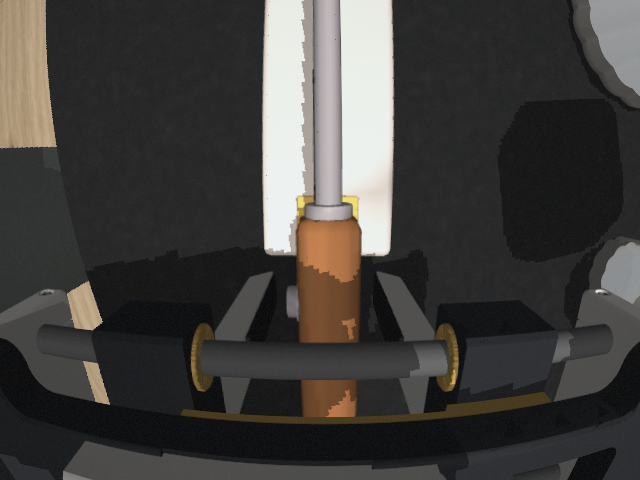

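The handle is out about 100 mm with its front end now past the saddle, and the button (292,299) is out again. I'll regrip about 33 mm behind the button.

```bash
python3 -m jog '[[50,[-0.2,0.015,0],0],[50,[-0.3,0,0],0],[50,[-0.14,0,0],0],[44,[0,0,0],0],[38,[0,0,0],0],[32,[0,0,0],0],[22,[0,0,0],0],[22,[0,0,0],0],[22,[0,0,0],0],[22,[0,0,0],0],[22,[0,0,0],0],[22,[0,0,0],0]]' 55
python3 -m jog '[[22,[0.03,0,0],0],[22,[0.05,0,0],0],[22,[0.02,0,0],0],[22,[0,0,0],0],[22,[0,0,0],0]]' 55
```

```text
clock: 11.7
eef_pos: [522.3, -108.0, 35.5]
eef_rot: [-3.142, -0.0, 1.384]
wrist_force: [0.8, 1.0, 0.7]
finger_gap: 27.4
finger_force: 55.0
clock: 12.2
eef_pos: [523.2, -103.1, 35.4]
eef_rot: [-3.142, -0.0, 1.384]
wrist_force: [-0.1, 1.4, 0.0]
finger_gap: 27.7
finger_force: 55.0
```

```bash
python3 -m jog '[[22,[0,0,-0.05],0],[22,[0,0,-0.1],0],[22,[0,0,-0.15],0],[22,[0,0,-0.2],0],[22,[0,0,-0.2],0],[22,[0,0,-0.2],0],[22,[0,0,-0.2],0],[22,[0,0,-0.25],0],[22,[0,0,-0.25],0],[22,[0,0,-0.25],0],[22,[0,0,-0.25],0],[22,[0,0,-0.25],0],[22,[0,0,-0.25],0],[22,[0,0,-0.25],0],[22,[0,0,-0.15],0],[22,[0,0,-0.1],0],[22,[0,0,-0.05],0],[22,[0,0,0],0],[22,[0,0,0],0],[22,[0,0,0],0]]' 55
python3 - <<'E'
from h import *
s=read_state();print(s['eef_pos'],s['eef_rot'],s['clock'],s['wrist_force'],s['moment'])
a=cv2.resize(camera('scene')[120:440,150:550],(800,600)[:2]);cv2.imwrite('pics/s5.png',a[:,:,::-1])
im=camera('wrist');cv2.imwrite('pics/w5.png',im[:,:,::-1])
E
```

```text
clock: 14.2
eef_pos: [523.1, -103.2, 192.5]
eef_rot: [-3.141, -0.0, 1.384]
wrist_force: [-0.3, -0.2, -2.3]
finger_gap: 27.9
finger_force: 55.0
[ 523.079 -103.207  192.503] [-3.141 -0.     1.384] 14.2 [-0.344 -0.238 -2.255] [-0.163 -0.083 -0.029]
```

View pics/s5.png

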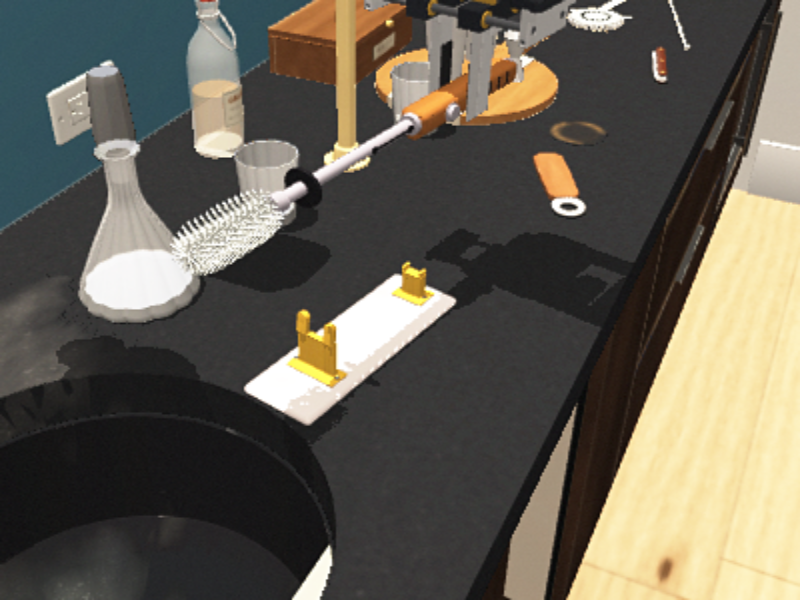

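View pics/w5.png

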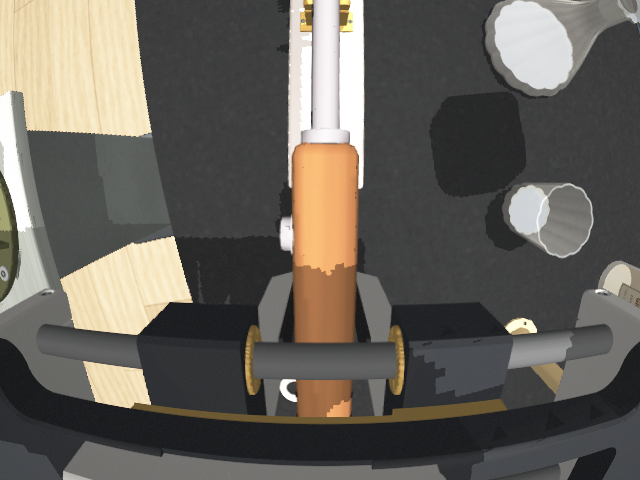

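The brush is off the rest and held with the button out (448,110 in the crop). The tip is near (185,245) in that crop. I'll check its height and that it isn't slowly slipping.

```bash
python3 -m jog '[[22,[0,0,0],0],[22,[0,0,0],0],[22,[0,0,0],0],[22,[0,0,0],0],[22,[0,0,0],0],[22,[0,0,0],0],[22,[0,0,0],0],[22,[0,0,0],0],[22,[0,0,0],0],[22,[0,0,0],0]]' 55
python3 - <<'E'
from h import *
k=calibration('scene');Ti=np.linalg.inv(k['cam_to_world'])
for t,name in [(340,'tip'),(218,'origin')]:
  for z in (120,150,180,211,240):
    p=Ti@[523.1+.187*t,-103.2+.982*t,z,1];print(name,z,(k['mtx']@p[:3]/p[2])[:2])
a=camera('scene')
for q in ['brush','brush_tip']:
    for r in regions_of('scene',q)[:1]: print(q,r['conf'],r['rect'])
for r in regions_of('scene','decanter')[:1]+regions_of('scene','glass_a')[:2]: print(r['rect'])
b=cv2.imread('pics/s5.png')[:,:,::-1];c=cv2.resize(a[120:440,150:550],(800,600))
print('diff since',np.abs(b.astype(int)-c).mean(), (np.abs(b.astype(int)-c).max(2)>60).sum())
E
```

```text
clock: 15.3
eef_pos: [523.2, -103.3, 193.0]
eef_rot: [3.142, -0.0, 1.384]
wrist_force: [-0.8, 0.3, -1.9]
finger_gap: 27.4
finger_force: 55.0
tip 120 [248.122 307.67 ]
tip 150 [246.317 291.424]
tip 180 [244.428 274.428]
tip 211 [242.382 256.021]
tip 240 [240.376 237.968]
origin 120 [302.034 268.375]
origin 150 [301.504 252.979]
origin 180 [300.953 236.947]
origin 211 [300.358 219.668]
origin 240 [299.778 202.806]
brush 0.78 [324.9, 206.9, 172.4, 118.4]
brush_tip 0.84 [322.1, 208.4, 174.4, 113.4]
[221.1, 222.8, 60.0, 138.0]
[355.9, 172.9, 20.4, 41.5]
[284.6, 215.4, 33.3, 44.1]
diff since 1.3207972222222222 266
```

The tip is at about 210 mm, so the brush is level, and the picture shows no change over the last second. The decanter and tumblers haven't moved, so I'm handing in.

```bash
python3 -c "
from cell import *
print(sign_off())"
```

```text
the job is handed in; nothing more can be done
None
```

I drew the brush out to its second stop, where it looks locked (button back out), then lifted it clear of the rest. It is held level and still about 210 mm above the worktop, the decanter and glasses haven't moved, and the job is handed in; no verdict came back.

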